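# Herb greenhouse: move the vent stay to its widest hole

## Robot

A 6-joint arm with a two-finger parallel gripper is mounted at the origin on a cart in front of the work surface, level with it; the furniture and walls round the work are solid. World frame = base frame: x ahead of the robot, y to its left, z up, the work surface at z = 0. Lengths are in m, angles in rad, forces in N, time in s.
With the tool pointing down it reaches from about 0.325 to 0.85 m from the base axis. Payload 15.5 kg.
Tool frame: the origin (TCP) lies between the finger pads; the fingertips stand 14 mm ahead of it and the grasp point (between the pads) lies 5 mm behind it; z points along the fingers, y is the line along which they close (so a half turn about z gives the same grasp; the last joint's range is limited). The gripper opens to 91 mm and grips with 3 to 60 N. Pads are 32 mm wide; open, the fingers measure 118 mm over their backs; the gripper's body (76 mm by 178 mm) begins 60 mm behind the grasp point.
Start: joints at [-1.248, 0.494, 1.345, -0, 1.302, -0.096], TCP at [0.254, -0.571, 0.195] pointing down, gripper open.
Joint ranges: [-2.91, 2.91], [-0.82, 2.16], [0.22, 2.67], [-1.22, 4.37], [0.12, 2.79], [-3.08, 3.08]. Speed limits (rad/s): [1.89, 1.89, 2.57, 3.01, 3.01, 3.01].

## Interface

Orientations are given as a unit quaternion [x, y, z, w].
In Python, from cell import r, imaging, close_job gives the robot as it stands. The module is installed in compiled form; this text tells all that it offers. Calls block until the motion is done:
- r.movep(position, orientation): joint-space move of the TCP to a pose.
- r.line_to(position, frame=None, velocity=0.15, stop_force=None): straight line of the TCP; frame=None keeps the orientation; velocity is the mean speed in m/s. With stop_force (N) it stops when the force on the tool has changed by that much, and returns True; else False.
- r.goto_joints(angles): joint-space move.
- r.gripper_to(opening, force=None): opening from 0.0 (shut) to 1.0 (fully open); force is the grip in N (None keeps the last); returns when the fingers have stopped.
- r.dwell(seconds).
- r.solve_ik(position, orientation): joint angles nearest the present ones, or None.
- r.read_state(): the state.
- imaging.read_camera(name): name is "scene" or "top" or "wrist"; returns (picture, depth): 480x640x3 uint8, blue, green, red; 480x640 float32, m along the optical axis (not along the pixel's ray), 0 where there is no reading.
- imaging.camera_info(name): a dict with "mtx" (3x3 intrinsics, pixels), "k1" (the pictures are not rectified: a ray, as slopes to the right and down, at radius r is drawn at 1 + k1 r^2 times it, then the intrinsics apply), "position" and "attitude" of the camera in the world. Camera axes: x right, y down, z forward; pixel columns grow to the right and rows downward; lengths in m; the calibration is good to about 2 mm. A picture is of the moment at which its call begins: read the wrist's pose just before it. camera_info takes no time and is no camera call; for the wrist camera it gives the pose at the moment of the call.
A pose or a line that the arm cannot do raises r.IKError and nothing moves.
- close_job(): hands the job in; it is judged then, once.
The state is a dict: "clock": time; "qpos": joint angles; "qd": joint speeds; "joint_torque": joint torques, N m; "tcp_pos": TCP position; "orientation": TCP orientation; "ft_force": force on the tool from outside, world axes, zero at the start; "torque": the same for the moment, N m; "gripper_width": opening from 0.0 (shut) to 1.0 (fully open); "grasp_force": force on a finger pad.
Only numpy, scipy, OpenCV 4.12 (cv2) and the standard library are available. Lean on these libraries where they do the work, as an engineer would, in place of code of your own. Each camera call takes 0.05 s, during which the arm holds its last target. There are 200 camera calls.

## Task

The little herb greenhouse on the worktop is shut and needs airing. Lift its brass stay off the pin by the wooden knob, ease the front light open with it, and drop the hole nearest the knob over the pin so that the stay sits fully down and holds the light at its widest setting; do not let the light drop wide open past that. Leave the tumbler, the honey jar and the tea box where they stand.

Things in the scene. Friction and masses are not known exactly. Their poses are not given: they have to be found in the camera images.
- greenhouse: Tabletop herb greenhouse, fixed to the worktop: black metal frame with clear glass, 180 mm deep (x) x 190 mm wide (y) x 240 mm high, two potted herbs inside. Origin: centre of its underside. Its own -x is the front (towards the robot), y its width, z up. The flat glass roof is at 240 mm; a brass pin stands on the roof's black centre bar, 56 mm in front of the middle. Stay, light and pin all move in the greenhouse's own x-z plane through its middle (y = 0).
- light (a joint): Front light (glazed sash, 190 x 216 x 12 mm, 0.45 kg) hinged along its foot at the front of the greenhouse, in rad: 0 shut (upright), grows as its top tips out to the front (the greenhouse's -x). About 0.31 with the widest hole on the pin, stopped at 0.6. It starts at about 0 to 0.015. It is a plain loose hinge: nothing but the stay holds the light, which slowly falls open by its own weight when the stay is off the pin and not held.
- light_hinge (a point): Point on the light's hinge line, mid width, 24 mm above the worktop. It does not move.
- stay_pivot (a point): The pivot that joins the stay to the middle of the light's top rail, 226 mm above the hinge line and 6 mm in front of it when shut. The stay swings up and down about it freely (only in the greenhouse's x-z plane, about 65 degrees up) and moves with the light. Axes: those of the light.
- hole_shut (a point): Centre (mid thickness) of the stay's first hole, 40 mm along the stay from its pivot. At the start this hole sits over the pin. The stay is a brass bar 160 mm long, 24 mm wide, 5 mm thick (14 mm wide at the tail), running from the pivot to the rear over the roof, level at the start (at the widest setting it slopes about 7 degrees down to the front). Its three round holes are 13 mm across, 35 mm apart. Axes: x along the stay from pivot to knob, z up through the hole.
- hole_middle (a point): Centre of the second hole, 75 mm from the pivot.
- hole_wide (a point): Centre of the third hole, 110 mm from the pivot and nearest the knob: the one that must end over the pin.
- stay_knob (a point): Centre of the dark wooden ball, 26 mm across, to take the stay by: 142 mm along the stay from the pivot and 32 mm above the bar's mid thickness, on an 11 to 16 mm thick neck. Best pinched from above across the stay (fingers to either side, along the greenhouse's y); fingertips may reach 20 mm below the ball's centre before they come near the bar's height. About 280 mm above the worktop at the start.
- pin_seat (a point): Point on the pin's axis where the middle of a seated hole lies, 250 mm above the worktop. The upright brass pin is 8 mm thick with a rounded top 10 mm above this point; the stay rests on a collar (18 mm across) 2.5 mm below it. To free the first hole the stay must swing up about 20 degrees (knob about 50 mm higher). Axes: those of the greenhouse.
- tumbler: Loose clear drinking glass with a print, 72 mm across, 94 mm high; origin at the centre of its underside. Bystander.
- honey_jar: Loose honey jar with black lid, 63 mm across, 94 mm high; origin at the centre of its underside. Bystander.
- tea_box: Loose green card box, 58 x 69 x 78 mm; origin at the centre of its underside. Bystander.

How it is judged:
At the end, for the whole second after the job is handed in: The stay's hole nearest the knob is over the pin (centres within 6 mm) and seated on the pin's collar (within 4 mm of its seated height), the light held at rest at its widest setting (about 0.31 rad) (horizontal distance between hole_wide and pin_seat below 0.006 m and z of hole_wide in the frame of pin_seat between -0.004 and 0.004 m and value of joint light between 0.25 and 0.37 rad and velocity of joint light between -0.05 and 0.05 rad/s); the robot touches nothing.
It fails at once if the light falls open well past its widest setting (more than 0.48 rad) (value of joint light above 0.48 rad).
It fails at once if the tumbler, the honey jar or the tea box is shifted more than 30 mm (distance of any of tumbler, honey_jar, tea_box from where it was at the start of the episode above 0.03 m).
It also fails if it takes over 42 s, if anything falls off the work surface, if the arm or the gripper's body presses on something with over 40 N, if the wrist force passes 120 N, or if a joint passes its speed limit or range.

## Working session

There is one attempt and no reset: what is moved stays moved. The work goes in short steps, each a Python script; the robot and the scene stay as the last script left them, time stands still between calls to the robot, and variables do not carry over. Pictures are saved under pics/ and viewed, at most 12 in all, crops included, and the job is handed in when it is done.

```bash
mkdir -p pics; cat > h.py <<'E'
import numpy as np, cv2
from scipy.spatial.transform import Rotation as R
from cell import r, imaging, close_job
def shot(n):
    i=imaging.camera_info(n); p,d=imaging.read_camera(n); return i,p,d
def rot(i):
    a=np.array(i["attitude"],float)
    return a if a.shape==(3,3) else R.from_quat(a).as_matrix()
def ray(i,u,v):
    K=np.array(i["mtx"]); p=cv2.undistortPoints(np.array([[[u,v]]],float),K,np.array([i["k1"],0,0,0.]))[0,0]
    return np.array(i["position"]),rot(i)@np.array([p[0],p[1],1.])
def onplane(i,u,v,z):
    o,d=ray(i,u,v); return o+d*(z-o[2])/d[2]
def atdepth(i,u,v,D):
    o,d=ray(i,u,v); return o+d*D
def proj(i,P):
    q=rot(i).T@(np.array(P)-np.array(i["position"])); s=q[:2]/q[2]; s=s*(1+i["k1"]*(s@s)); K=np.array(i["mtx"]); return (K@[s[0],s[1],1])[:2]
E
python3 - <<'E'
from h import *
for n in("top","scene"):
    i,p,d=shot(n); cv2.imwrite(f"pics/{n}0.png",p); np.save(f"pics/{n}0.npy",d); print(n,i)
print(r.read_state()["clock"])
E
```

```text
top {'mtx': array([[504.43203615,   0.        , 321.47893655],
       [  0.        , 504.43203615, 231.19718188],
       [  0.        ,   0.        ,   1.        ]]), 'k1': -0.08647914600289942, 'position': array([0.25426104, 0.05253576, 1.30628609]), 'attitude': array([-0.51249315,  0.84694752, -0.12204049,  0.07167134])}
scene {'mtx': array([[522.69062419,   0.        , 321.04629628],
       [  0.        , 522.69062419, 240.29240996],
       [  0.        ,   0.        ,   1.        ]]), 'k1': -0.008971475079205937, 'position': array([-0.03802422,  0.80540837,  0.73360923]), 'attitude': array([-0.23398332,  0.82094995, -0.49866323,  0.15042598])}
0.1
```

View pics/top0.png

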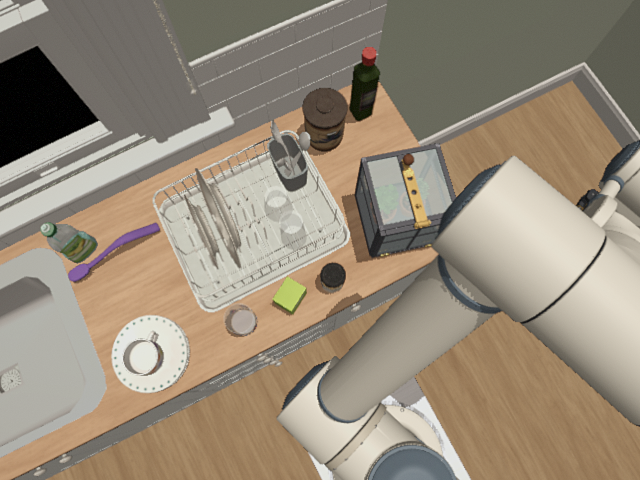

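View pics/scene0.png

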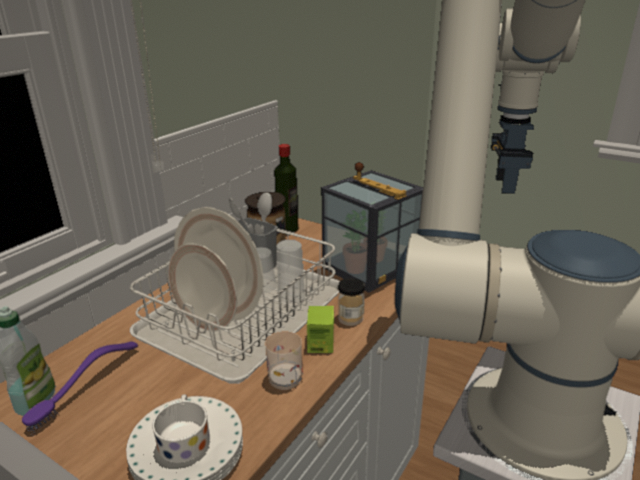

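The top view shows the knob at about (408,159) and the brass stay from about (407,166) to (424,226). The tea box, jar and tumbler stand well to the left, in front of the greenhouse. In the scene view the knob is at about (359,167).

```bash
python3 - <<'E'
from h import *
I={n:imaging.camera_info(n) for n in("top","scene")}
for n,box in(("top",(385,145,445,240)),("scene",(345,155,420,205))):
    i=I[n]; p=cv2.imread(f"pics/{n}0.png"); d=np.load(f"pics/{n}0.npy"); h=cv2.cvtColor(p,cv2.COLOR_BGR2HSV)
    x0,y0,x1,y1=box; m=np.zeros(p.shape[:2],np.uint8); m[y0:y1,x0:x1]=1
    y=m&(cv2.inRange(h,(15,120,120),(32,255,255))>0)
    k=m&(cv2.inRange(h,(0,70,20),(14,255,140))>0)
    for nm,mm in(("brass",y),("knob",k)):
        c=max(cv2.findContours(mm.astype(np.uint8),0,2)[0],key=cv2.contourArea)
        (u,v),rad=cv2.minEnclosingCircle(c); box_=cv2.minAreaRect(c)
        q=c[:,0]; print(n,nm,(u,v),rad,box_,"area",cv2.contourArea(c))
        z={"brass":.2525,"knob":.282}[nm]
        print("  on plane",onplane(i,u,v,z), "depth pt",atdepth(i,u,v,d[int(round(v)),int(round(u))]))
        if nm=="brass":
            b=cv2.boxPoints(box_); print("  corners",[onplane(i,*c_,z)[:2].round(4).tolist() for c_ in b])
    cv2.imwrite(f"pics/{n}c.png",cv2.resize(p[y0:y1,x0:x1],None,fx=6,fy=6,interpolation=cv2.INTER_CUBIC))
# triangulate knob
E
python3 - <<'E'
import cv2
a=cv2.imread('pics/topc.png');b=cv2.imread('pics/scenec.png');import numpy as np
c=np.zeros((max(a.shape[0],b.shape[0]),a.shape[1]+b.shape[1],3),np.uint8);c[:a.shape[0],:a.shape[1]]=a;c[:b.shape[0],a.shape[1]:]=b
print(c.shape);cv2.imwrite('pics/both.png',c[:600,:800])
E
```

```text
top brass (414.52734375, 196.609375) 31.425249099731445 ((415.50628662109375, 196.31932067871094), (62.2728271484375, 14.979338645935059), 77.24246978759766) area 513.5
  on plane [ 0.49983969 -0.31493434  0.2525    ] depth pt [ 0.49936369 -0.31422208  0.25454252]
  corners [[0.574, -0.3241], [0.5657, -0.358], [0.4273, -0.3107], [0.4357, -0.2782]]
top knob (408.0, 159.0) 5.385264873504639 ((408.00006103515625, 159.00001525878906), (9.899494171142578, 9.899494171142578), 45.0) area 78.0
  on plane [ 0.57609724 -0.33730928  0.282     ] depth pt [ 0.57096016 -0.33108666  0.29834943]
scene brass (382.0, 186.0) 22.803607940673828 ((381.9675598144531, 186.10540771484375), (45.58330535888672, 5.5141096115112305), 17.10272979736328) area 138.5
  on plane [ 0.49485696 -0.3120058   0.2525    ] depth pt [ 0.49453565 -0.31133204  0.25279009]
  corners [[0.5571, -0.3078], [0.5719, -0.3439], [0.4346, -0.3147], [0.4239, -0.2815]]
scene knob (358.7272644042969, 166.09091186523438) 4.273802757263184 ((358.5, 165.99998474121094), (7.77817440032959, 7.77817440032959), 45.0) area 47.0
  on plane [ 0.57742451 -0.34040547  0.282     ] depth pt [ 0.56965426 -0.32593917  0.28770173]
(570, 810, 3)
```

View pics/both.png

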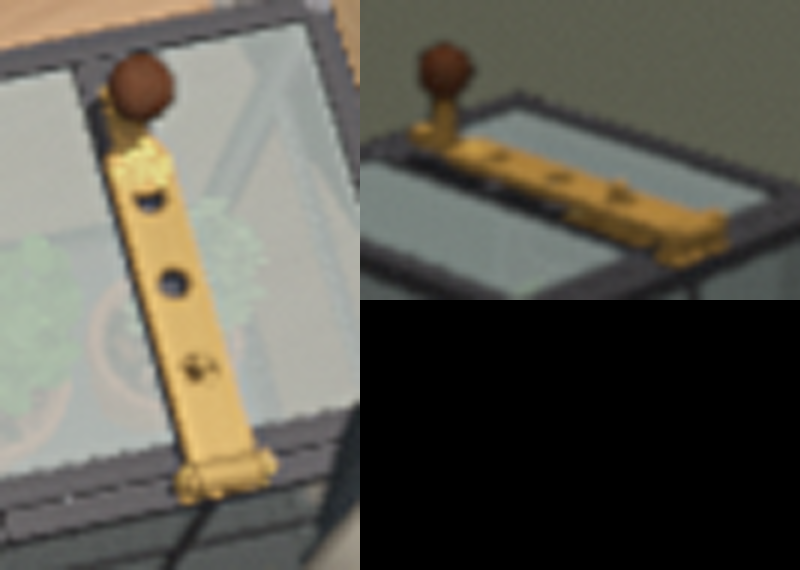

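```bash
python3 - <<'E'
from h import *
i=imaging.camera_info("top"); s=imaging.camera_info("scene")
P={k:onplane(i,385+x/6-.4,145+y/6-.4,z) for k,x,y,z in(("wide",150,196,.2525),("mid",174,282,.2525),("shut",200,370,.2535),("pivot",227,472,.252))}
for k in P: print(k,P[k].round(4))
# knob, two-view
(o1,d1),(o2,d2)=ray(i,408,159),ray(s,358.7,166.1)
A=np.stack([d1,-d2],1); t=np.linalg.lstsq(A,o2-o1,rcond=None)[0]; a,b=o1+d1*t[0],o2+d2*t[1]
K=(a+b)/2; print("knob",K,np.linalg.norm(a-b))
for x,y in((("shut"),("wide")),("pivot","wide")):
    v=P[y]-P[x]; print(x,y,np.linalg.norm(v[:2]),np.arctan2(v[1],v[0]))
v=K-P["shut"]; print("shut-knob",np.linalg.norm(v[:2]),np.arctan2(v[1],v[0]))
print(r.read_state()["orientation"])
E
```

```text
wide [ 0.545  -0.3288  0.2525]
mid [ 0.5111 -0.3192  0.2525]
shut [ 0.4765 -0.3097  0.2535]
pivot [ 0.4383 -0.2988  0.252 ]
knob [ 0.57562096 -0.33680254  0.2833789 ] 9.256498298838498e-05
shut wide 0.07107530997305035 -0.27275865100371
pivot wide 0.11084699652066778 -0.2745684325894903
shut-knob 0.10275309942175527 -0.26718123172061725
[ 9.78261438e-01  2.07374614e-01 -7.80015913e-05 -5.67909496e-04]
```

Two-view knob: (0.576, −0.337, 0.283), 103 mm from the first hole (expected 102). Hole spacing is 71 mm (expected 70). Yaw ≈ −0.272. These match the given sizes, so I'm acting on them.

```bash
cat >> h.py <<'E'
psi=-0.272; c,s_=np.cos(psi),np.sin(psi)
XG=np.array([c,s_,0]); YG=np.array([-s_,c,0]); ZG=np.array([0,0,1.])
K0=np.array([.5757,-.3370,.282]); G=K0-.136*XG; G[2]=.024   # hinge point; knob at start 136 mm behind it
B=np.stack([XG,-YG,-ZG],1)
def pivot(t): return np.array([-.006*np.cos(t)-.226*np.sin(t), .226*np.cos(t)-.006*np.sin(t)])
def pt(t,f,s,h=0): return pivot(t)+[s*np.cos(f)-h*np.sin(f), s*np.sin(f)+h*np.cos(f)]
def pose(t,f,up=.002,d=(0,0)):
    "TCP pose gripping the knob for light angle t, stay angle f"
    k=pt(t,f,.142,.032)+d; O=R.from_rotvec(-YG*f)*R.from_matrix(B)
    P=G+XG*k[0]+ZG*k[1]+O.as_matrix()[:,2]*(.005-up)
    return P,O.as_quat()
from scipy.optimize import fsolve
def over(dz,x0=(.3,.2)): # hole_wide dz above pin seat, on its axis
    return fsolve(lambda q:(pt(q[0],q[1],.11)-[.034,.226+dz])*100,x0)
def st():
    s=r.read_state(); print(round(s["clock"],2),s["tcp_pos"].round(4) if hasattr(s["tcp_pos"],'round') else s["tcp_pos"],np.round(s["ft_force"],1),round(s["gripper_width"],3),round(s["grasp_force"],1))
E
python3 - <<'E'
from h import *
print(over(0),over(.02)); 
P,q=pose(0,0); A=P+[0,0,.09]; print(P)
for t,f in((0,0),(0,.45),(.15,.45),(.3,.4),over(.02),over(0)):
    p,o=pose(t,f); print(p.round(3),np.round(r.solve_ik(p,o),2))
r.line_to([.254,-.571,.42],velocity=.3)
r.movep(A,q); st()
i,p,d=shot("wrist"); cv2.imwrite("pics/w1.png",p); print(proj(i,K0))
E
```

```text
[0.3127854  0.11673533] [0.29475897 0.29033391]
[ 0.5757 -0.337   0.279 ]
[ 0.576 -0.337  0.279] [-0.62  0.5   1.11 -0.    1.54  1.22]
[ 0.55  -0.33   0.338] [-0.75  0.2   1.51  0.23  1.04  1.01]
[ 0.517 -0.321  0.334] [-0.79  0.15  1.58  0.25  1.03  0.97]
[ 0.49  -0.313  0.32 ] [-0.8   0.14  1.61  0.23  1.05  0.97]
[ 0.499 -0.316  0.307] [-0.75  0.21  1.52  0.14  1.16  1.05]
[ 0.505 -0.317  0.283] [-0.69  0.32  1.39  0.05  1.32  1.14]
2.48 [ 0.5752 -0.3377  0.3687] [ 0.2 -0.7  0.5] 0.999 0.0
[321.88922377 238.82665167]
```

View pics/w1.png

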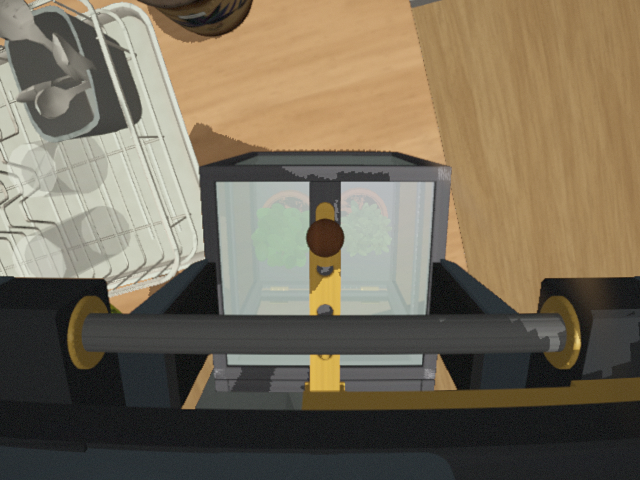

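The knob is at (325,238) against a predicted (322,239), and the stay runs straight down the image, so position and yaw are confirmed. Grasp and lift next.

```bash
python3 - <<'E'
from h import *
P,q=pose(0,0)
print(r.line_to(P,q,velocity=.1,stop_force=8)); st()
r.gripper_to(0.1,force=20); st()
for f in(.11,.22,.33,.46):
    p,o=pose(0,f); r.line_to(p,o,velocity=.06); st()
i,p,d=shot("wrist"); cv2.imwrite("pics/w2.png",p)
i,p,d=shot("scene"); cv2.imwrite("pics/s2.png",cv2.resize(p[120:240,300:460],None,fx=5,fy=5,interpolation=cv2.INTER_CUBIC)); 
E
```

```text
False
3.58 [ 0.576  -0.3372  0.2798] [ 0.9 -0.2 -0.1] 1.001 0.0
4.87 [ 0.5757 -0.337   0.279 ] [-0.4 -0.   0.2] 0.102 0.0
5.28 [ 0.5715 -0.3359  0.2948] [-0.2 -0.5  0. ] 0.098 0.0
5.7 [ 0.5663 -0.3344  0.309 ] [ 0.  -0.7  0.6] 0.097 0.0
6.12 [ 0.5593 -0.3326  0.3231] [ 0.4  0.  -0.4] 0.099 0.0
6.58 [ 0.5493 -0.3298  0.3388] [-0.2  0.5 -0.3] 0.103 0.0
```

View pics/w2.png

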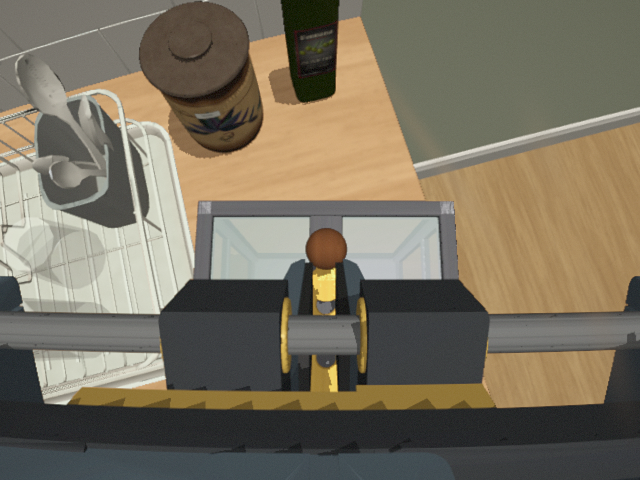

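View pics/s2.png

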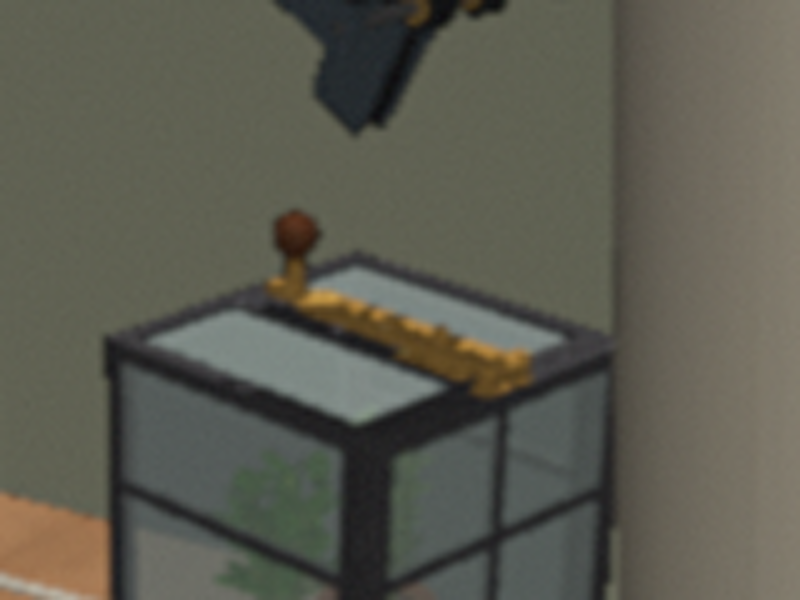

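The grasp missed: the fingers closed to 0.1 with no force, and the stay still lies flat with the knob at its start position (crop (296,232) in the scene view). I'll check the knob by triangulating from the wrist and compare the fingertip projection.

```bash
python3 - <<'E'
from h import *
s=imaging.camera_info("scene"); S=r.read_state(); w=imaging.camera_info("wrist"); t=imaging.camera_info("top")
M=R.from_quat(S["orientation"]).as_matrix(); T=np.array(S["tcp_pos"])
print("tcp",T,"z",M[:,2],"tip px",proj(s,T+.014*M[:,2]),"cam rel tool",M.T@(np.array(w["position"])-T),M.T@rot(w)[:,2])
print("seen knob in scene",300+296/5,120+232/5,"pred",proj(s,K0),"top pred",proj(t,K0))
print("tip in wrist pred",proj(w,T+.014*M[:,2]),proj(w,T-.02*M[:,2]), "K0 wrist",proj(w,K0))
def tri(rs):
    A=0;b=0
    for o,d in rs:
        d=d/np.linalg.norm(d);Q=np.eye(3)-np.outer(d,d);A=A+Q;b=b+Q@o
    return np.linalg.solve(A,b)
print("tri wrist+top",tri([ray(w,326,249),ray(t,408,159)]),"wrist+scene",tri([ray(w,326,249),ray(s,359.2,166.4)]))
print(S["gripper_width"])
E
```

```text
tcp [ 0.54971747 -0.32983703  0.3386857 ] z [ 0.4262901  -0.11861296 -0.89677629] tip px [364.929034   151.89582177] cam rel tool [ 6.96193433e-02  1.68137990e-04 -1.88276478e-01] [-2.47310210e-01  5.74328933e-04  9.68936185e-01]
seen knob in scene 359.2 166.4 pred [358.68186747 166.5774477 ] top pred [407.97154101 159.20442661]
tip in wrist pred [323.02837856 274.24887448] [322.95815193 300.41838972] K0 wrist [322.99403289 249.64446685]
tri wrist+top [ 0.57675528 -0.33889146  0.27829404] wrist+scene [ 0.57543565 -0.33895454  0.28196971]
0.1058854211723776
```

```bash
python3 - <<'E'
from h import *
S=r.read_state(); M=R.from_quat(S["orientation"]).as_matrix(); T=np.array(S["tcp_pos"])
for n in("scene","wrist"):
    i,p,d=shot(n)
    u,v=np.meshgrid(np.arange(640),np.arange(480)); uv=np.stack([u.ravel(),v.ravel()],1).astype(float)
    q=cv2.undistortPoints(uv[:,None],np.array(i["mtx"]),np.array([i["k1"],0,0,0.]))[:,0]
    X=np.c_[q,np.ones(len(q))]*d.ravel()[:,None]@rot(i).T+np.array(i["position"])
    L=(X-T)@M   # tool frame
    k=(d.ravel()>0)&(np.abs(L[:,0])<.025)&(np.abs(L[:,1])<.03)&(L[:,2]>-.08)&(L[:,2]<.025)
    print(n,k.sum(),"z max/perc",np.percentile(L[k,2],[50,90,98,100]).round(4)," y",np.percentile(L[k,1],[2,50,98]).round(4)," x",np.percentile(L[k,0],[2,50,98]).round(4))
    e=k&(L[:,2]>np.percentile(L[k,2],95)); print(L[e][:8].round(4).tolist(),uv[e][:8].tolist())
    if n=="scene": cv2.imwrite("pics/s3.png",cv2.resize(p[80:200,300:460],None,fx=5,fy=5,interpolation=cv2.INTER_CUBIC)); print(proj(i,T),proj(i,T+.014*M[:,2]))
E
```

```text
scene 314 z max/perc [-0.0463 -0.0258 -0.0199 -0.0173]  y [-0.0203 -0.0133  0.0132]  x [-0.0198 -0.0127  0.0135]
[[0.0144, -0.0099, -0.0188], [0.0061, -0.0124, -0.0228], [0.0053, -0.0117, -0.02], [0.0007, -0.0128, -0.0208], [-0.0014, -0.0119, -0.0222], [-0.0017, -0.0106, -0.019], [-0.0099, 0.006, -0.021], [-0.0052, -0.0099, -0.0184]] [[363.0, 139.0], [365.0, 140.0], [365.0, 141.0], [366.0, 142.0], [367.0, 142.0], [367.0, 143.0], [374.0, 143.0], [368.0, 144.0]]
[366.84396702 147.60734943] [364.929034   151.89582177]
wrist 3657 z max/perc [-0.0559 -0.0275 -0.0209 -0.0163]  y [-0.0122 -0.0044  0.0125]  x [-0.0089  0.0162  0.0181]
[[0.0176, -0.0097, -0.0177], [0.0176, -0.0092, -0.0177], [0.0183, -0.0087, -0.02], [0.0178, -0.0084, -0.0184], [0.0176, -0.008, -0.0177], [0.0178, 0.0083, -0.0182], [0.0176, 0.0087, -0.0175], [0.0176, 0.0091, -0.0177]] [[300.0, 259.0], [301.0, 259.0], [302.0, 259.0], [303.0, 259.0], [304.0, 259.0], [343.0, 259.0], [344.0, 259.0], [345.0, 259.0]]
```

View pics/s3.png

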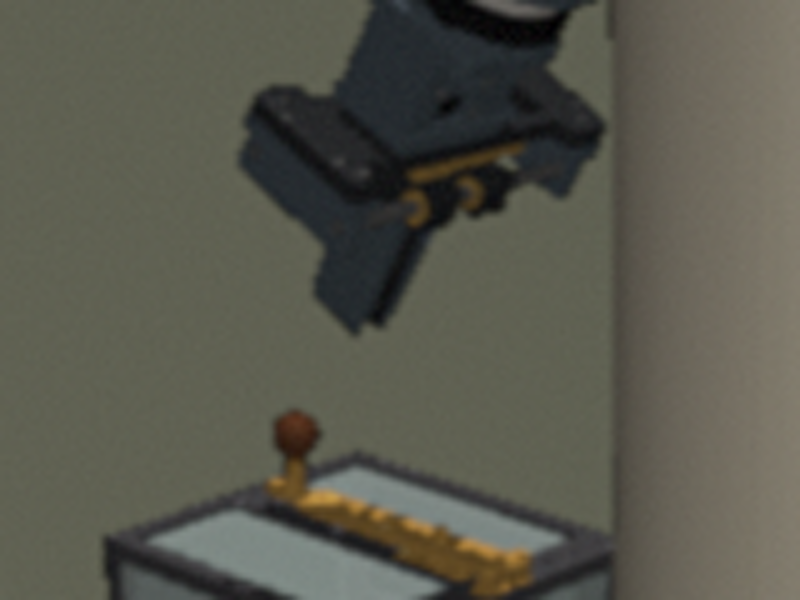

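Both cameras put the fingertips at −17 mm in the tool frame, not the stated +14 mm. They closed at about z = 0.296, just above the ball's top at 0.295. I'll shift the tool 31 mm deeper and guard the descent with a force stop.

```bash
sed -i 's/up=.002,/up=-.026,/' h.py; python3 - <<'E'
from h import *
P,q=pose(0,0); 
r.gripper_to(1.0)
r.movep(P+[0,0,.09],q)
print(r.line_to(P,q,velocity=.08,stop_force=6)); st()
r.gripper_to(0.1,force=20); st()
S=r.read_state()
if S["gripper_width"]>.2:
    for f in(.11,.22,.33,.46):
        p,o=pose(0,f); print(r.line_to(p,o,velocity=.06,stop_force=15)); st()
    i,p,d=shot("scene"); cv2.imwrite("pics/s4.png",cv2.resize(p[80:200,300:460],None,fx=5,fy=5,interpolation=cv2.INTER_CUBIC))
E
```

```text
False
10.03 [ 0.576  -0.3372  0.2516] [ 0.1 -0.7  0. ] 0.999 0.0
11.06 [ 0.5754 -0.3382  0.2511] [-2.3 -7.7 -1.2] 0.271 20.0
False
11.47 [ 0.5742 -0.3379  0.2673] [-2.6 -7.7 -1.3] 0.271 20.0
False
11.88 [ 0.5715 -0.3372  0.2827] [-2.9 -6.8 -1.1] 0.268 20.0
False
12.28 [ 0.5673 -0.336   0.2976] [-2.1 -7.4 -0.9] 0.27 20.0
False
12.74 [ 0.5604 -0.334   0.3146] [-2.4 -7.3 -1.6] 0.272 20.0
```

View pics/s4.png

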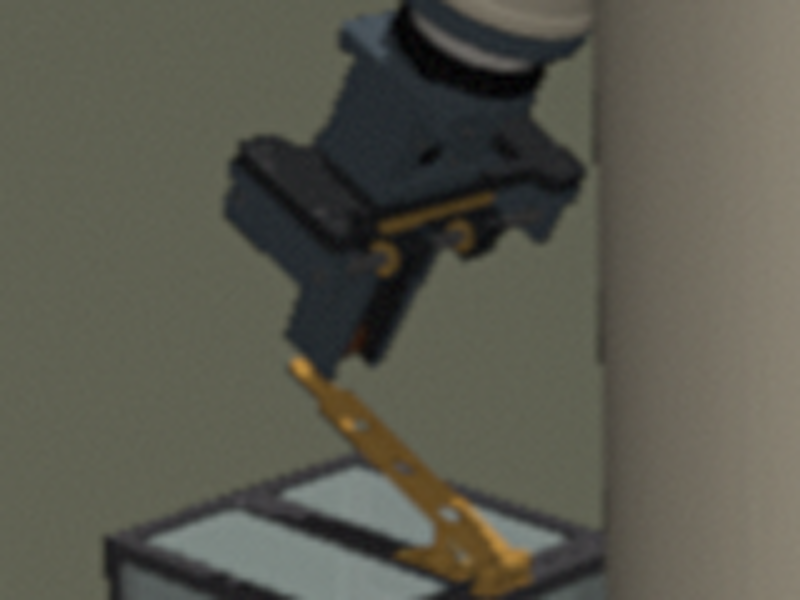

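The knob is gripped (width 0.27, 20 N) and the stay is raised clear of the pin. There's a −8 N side load, so I'll shift about 1.5 mm sideways, then ease the light open and hover the third hole over the pin.

```bash
sed -i 's/^G=.*//; s/^B=np/G=G-.0015*YG\nB=np/' h.py; python3 - <<'E'
from h import *
e=over(.026); print(e)
for a in np.linspace(0,1,6):
    q=(1-a)*np.array([0,.46])+a*e
    p,o=pose(*q); print(r.line_to(p,o,velocity=.05,stop_force=15),q.round(3)); st()
r.dwell(.3)
for n,(x,y,w_,h_) in(("scene",(300,100,160,120)),("top",(370,130,100,120))):
    i,p,d=shot(n); np.save(f"pics/{n}5.npy",d); cv2.imwrite(f"pics/{n}5full.png",p); cv2.imwrite(f"pics/{n}5.png",cv2.resize(p[y:y+h_,x:x+w_],None,fx=5,fy=5,interpolation=cv2.INTER_CUBIC))
a,b=cv2.imread("pics/scene5.png")[:,100:600],cv2.imread("pics/top5.png")[:,100:400]
cv2.imwrite("pics/c5.png",np.hstack([a,b]))
E
```

```text
[0.28650511 0.34216449]
False [0.   0.46]
13.04 [ 0.5605 -0.3343  0.3138] [ 0.1 -1.6 -1.1] 0.269 20.0
False [0.057 0.436]
13.43 [ 0.5495 -0.3312  0.3102] [-0.5 -0.6 -1.7] 0.272 20.0
False [0.115 0.413]
13.83 [ 0.5384 -0.3282  0.3057] [-1.1  0.5 -0.8] 0.268 20.0
False [0.172 0.389]
14.23 [ 0.5274 -0.3251  0.3004] [-1.4  0.1 -1.5] 0.275 20.0
False [0.229 0.366]
14.64 [ 0.5165 -0.322   0.2943] [-1.  -0.3 -1.3] 0.27 20.0
False [0.287 0.342]
15.06 [ 0.5056 -0.319   0.2876] [-0.5  0.3 -0.8] 0.266 20.0
```

View pics/c5.png

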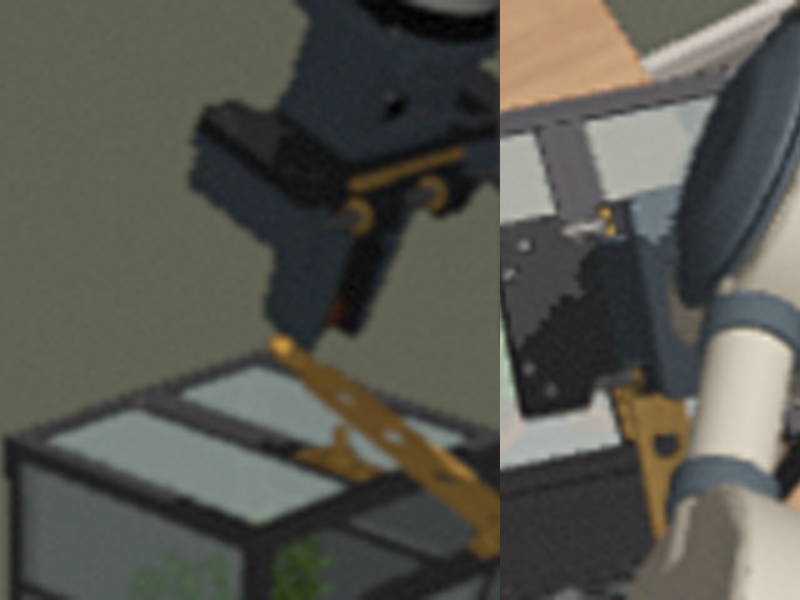

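The scene crop shows the pin at about px (388.6,186.4) and the third hole above it at about (389,179.6). I'll compare both with the model projections.

```bash
python3 - <<'E'
from h import *
i=imaging.camera_info("scene"); e=over(.026)
pin=G+XG*.034; pin[2]=.250
k=lambda s:(lambda q:G+XG*q[0]+ZG*q[1])(pt(*e,s))
print("pin top",proj(i,pin+[0,0,.010]),"seat",proj(i,pin),"holes",[proj(i,k(s)).round(1) for s in(.11,.075,.04)],"tail",proj(i,k(.157)))
print("px per 5mm x",proj(i,pin+.005*XG)-proj(i,pin),"z",proj(i,pin+[0,0,.005])-proj(i,pin))
p=cv2.imread("pics/scene5full.png"); cv2.imwrite("pics/z5.png",cv2.resize(p[160:220,350:420],None,fx=10,fy=10,interpolation=cv2.INTER_CUBIC))
E
```

```text
pin top [388.39909498 184.61870105] seat [388.21840751 188.37603327] holes [array([388.7, 178.6]), array([398.7, 186.5]), array([408.9, 194.7])] tail [375.65975475 168.18942779]
px per 5mm x [-1.51044304 -0.5302988 ] z [ 0.09019349 -1.87538517]
```

View pics/z5.png

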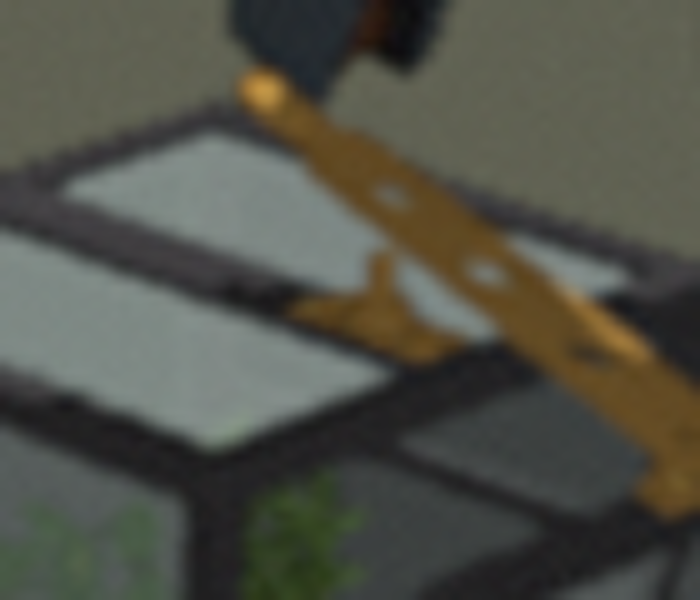

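The hole lies roughly over the pin, perhaps 1–2 mm to the front. I'll lower with a 1 mm rearward correction and a force guard.

```bash
python3 - <<'E'
from h import *
for dz in(.020,.014,.010,.007,.004,.002,.0):
    e=over(dz); p,o=pose(*e,d=(.001,0)); h=r.line_to(p,o,velocity=.025,stop_force=4); print(dz,h); st()
    if h: break
i,p,d=shot("scene"); cv2.imwrite("pics/z6.png",cv2.resize(p[160:220,350:420],None,fx=10,fy=10,interpolation=cv2.INTER_CUBIC))
E
```

```text
0.02 False
15.92 [ 0.5076 -0.3195  0.2799] [-0.4 -1.1 -1.5] 0.271 20.0
0.014 False
16.37 [ 0.5079 -0.3196  0.2724] [-1.2 -0.1 -1.5] 0.267 20.0
0.01 False
16.72 [ 0.5082 -0.3197  0.2673] [-0.3  0.1 -1.4] 0.268 20.0
0.007 False
17.02 [ 0.5083 -0.3197  0.2635] [-1.4  1.1 -1.2] 0.27 20.0
0.004 False
17.32 [ 0.5085 -0.3198  0.2596] [-1.5  0.3 -0.9] 0.269 20.0
0.002 False
17.57 [ 0.5085 -0.3198  0.2571] [-1.2  1.  -0.8] 0.269 20.0
0.0 False
17.82 [ 0.5086 -0.3199  0.2554] [-5.9  2.8  9.8] 0.271 20.0
```

View pics/z6.png

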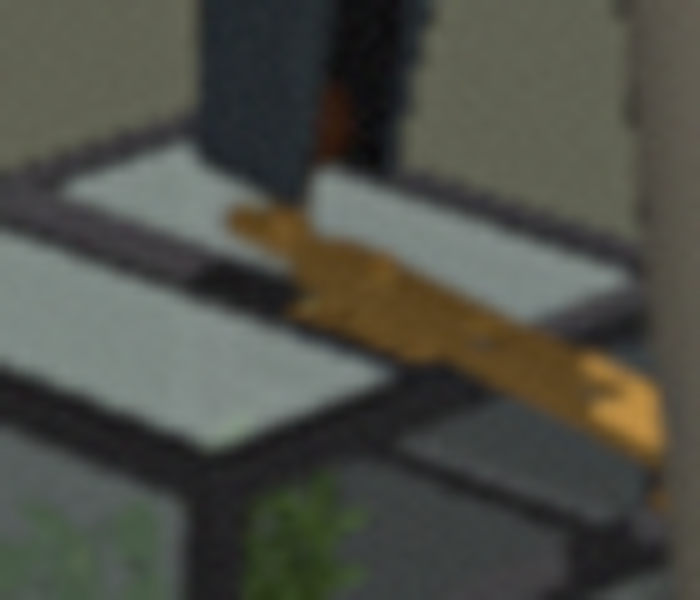

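Contact came only at seat height (about 10 N at dz ≈ 0), with no bump at pin-top height, so the hole is over the pin. Release, retreat and check.

```bash
python3 - <<'E'
from h import *
r.gripper_to(0.6); st()
S=r.read_state(); z=R.from_quat(S["orientation"]).as_matrix()[:,2]; T=np.array(S["tcp_pos"])
r.line_to(T-.08*z,velocity=.08); st()
r.line_to(T-.08*z+np.array([-.02,-.1,.12]),velocity=.15)
r.dwell(.5); st()
i,p,d=shot("scene"); a=cv2.resize(p[150:225,340:420],None,fx=5,fy=5,interpolation=cv2.INTER_CUBIC)
e=over(0); f=lambda s,h=0:(lambda q:G+XG*q[0]+ZG*q[1])(pt(*e,s,h))
print("scene knob pred",proj(i,f(.142,.032)),"w",proj(i,f(.11)))
h=cv2.cvtColor(p,cv2.COLOR_BGR2HSV); m=cv2.inRange(h,(0,70,20),(14,255,140)); m[:150]=0;m[200:]=0;m[:,:340]=0;m[:,420:]=0
c=max(cv2.findContours(m,0,2)[0],key=cv2.contourArea); print("seen",cv2.minEnclosingCircle(c))
j,p,d=shot("top"); print("top knob pred",proj(j,f(.142,.032))); b=cv2.resize(p[140:215,375:450],None,fx=5,fy=5,interpolation=cv2.INTER_CUBIC)
cv2.imwrite("pics/f.png",np.hstack([a,b]))
E
```

```text
18.5 [ 0.5085 -0.3198  0.2547] [ 0.4  0.5 -0.3] 0.598 0.0
19.65 [ 0.4994 -0.3172  0.3336] [-0.5 -0.3  0.3] 0.601 0.0
21.35 [ 0.4796 -0.4173  0.4541] [-0.1 -0.4 -1. ] 0.6 0.0
scene knob pred [380.37507981 172.1281464 ] w [388.21840751 188.37603327]
seen ((380.625, 172.375), 4.667138576507568)
top knob pred [417.69817863 189.00256454]
```

View pics/f.png

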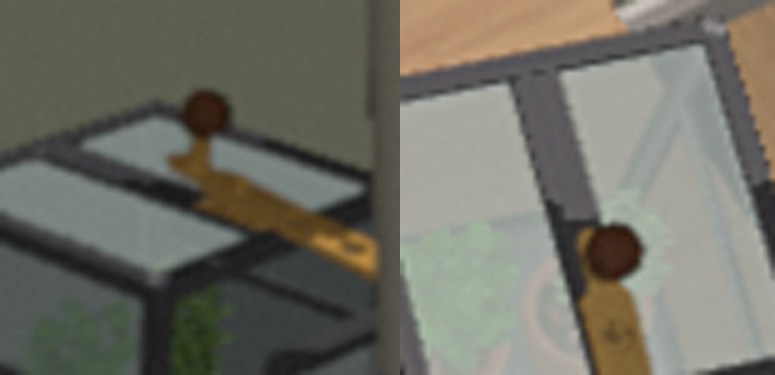

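The knob is seen at (380.6,172.4), within 0.4 px of the seated prediction. In the top view the pin fills the third hole next to the knob, at crop (617,335). The stay is seated and the arm is clear, so I'm handing in.

```bash
python3 -c "
from h import *
print(close_job())"
```

```text
the job is handed in; nothing more can be done
None
```

The stay's hole nearest the knob is seated on the pin, holding the light at its widest setting, and the arm was clear of everything when I handed the job in at about 21.5 s (no verdict came back).

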